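Seat the check weight in the scale's recess

ROBOT

A 6-joint arm with a two-finger parallel gripper is mounted at the origin on a cart in front of the work surface, level with it; the furniture and walls round the work are solid. World frame = base frame: x ahead of the robot, y to its left, z up, the work surface at z = 0. Lengths are in mm, angles in rad, forces in N, time in s.
With the tool pointing down it reaches from about 300 to 775 mm from the base axis. Payload 14.6 kg.
Tool frame: the origin (TCP) lies between the finger pads; the fingertips stand 25 mm ahead of it and the grasp point (between the pads) lies 6 mm ahead of it; z points along the fingers, y is the line along which they close (so a half turn about z gives the same grasp; the last joint's range is limited). The gripper opens to 94 mm and grips with 3 to 60 N. Pads are 16 mm wide; open, the fingers measure 119 mm over their backs; the gripper's body (75 mm by 177 mm) begins 78 mm behind the grasp point.
Start: joints at [1.034, 0.3, 1.521, -0, 1.321, -0.067], TCP at [248.985, 490.404, 230.446] pointing down, gripper open.
Joint ranges: [-3.03, 3.03], [-0.79, 2.21], [0.23, 2.52], [-1.04, 4.18], [0, 3.07], [-2.55, 2.55]. Speed limits (rad/s): [2.22, 2.22, 2.57, 3.14, 3.14, 3.14].

INTERFACE

Orientations are given as [roll, pitch, yaw] about the fixed x, y, z axes, in that order (R = Rz(yaw) Ry(pitch) Rx(roll)).
In Python, from cell import manip gives the robot as it stands. The module is installed in compiled form; this text tells all that it offers.
- The arm moves only by the tool step_arm, never from a script. Its argument "series" is one flat list of numbers, 5 for each row, row after row: the shift along the world's x, y, z in mm, then the turn about the world's z in rad, then the closure, from 0 (fully open) to 1 (shut). In form: [dx, dy, dz, spin, jaw, dx, dy, dz, spin, jaw, ...]. A call has 1 to 20 rows; each row shifts and turns the commanded pose from where the row before left it; what a row does not reach is not made up. A row lasts 1/8 s, in which the tool goes at most 62.5 mm and 10.7 degrees, less where a joint would pass 70% of its speed; a pose out of reach is approached as far as the arm can. A call is refused whole if a number of a shift passes 62.5 or a number of a turn 0.188, either way. A call with a gripper value outside its range is refused whole. The fingers move at their own pace and stop on an object; "squeeze" is the grip in N (left out, the last holds). Time passes only in rows, so rows that do not move let the fingers close. It gives the time, the measured TCP pose, the force, the opening and the grip force at its end, in the units of the state.
- manip.read_state(): the state, without advancing time (a new reading comes with each control period).
- manip.camera(name): name is "scene" or "top"; returns (picture, depth): 480x640x3 uint8, blue, green, red; 480x640 float32, mm along the optical axis (not along the pixel's ray), 0 where there is no reading.
- manip.camera_info(name): a dict with "fovy" (degrees; the focal length in pixels is half the picture's height over the tangent of half this angle, whatever the lens; pixels are square), "cx", "cy" (the principal point, pixels), "eye" and "orientation" of the camera in the world. Camera axes: x right, y down, z forward; pixel columns grow to the right and rows downward; lengths in mm; the calibration is good to about 2 mm. A picture is of the moment at which its call begins. camera_info takes no time and is no camera call.
- manip.sign_off(): hands the job in; it is judged then, once.
The state is a dict: "clock": time; "joints": joint angles; "qd": joint speeds; "effort": joint torques, N m; "eef_pos": TCP position; "eef_rot": TCP orientation; "wrist_force": force on the tool from outside, world axes, zero at the start; "moment": the same for the moment, N m; "finger_gap": finger opening in mm; "finger_force": force on a finger pad.
Only numpy, scipy, OpenCV 4.12 (cv2) and the standard library are available. Lean on these libraries where they do the work, as an engineer would, in place of code of your own. Each camera call takes 0.05 s, during which the arm holds its last target. There are 200 camera calls.

TASK

The kitchen scale is due for its check. Lay the steel check weight flat on the right-hand end of the scale's platform, in front of the back rail, then slide it left along the rail, keeping it down on the platform all the way, until you feel it drop flat into the round recess; let go and leave it there. The load cell is delicate, so never drop, press or push hard on the scale (stay below 25 N), and leave the other things where they stand.

Things in the scene. Friction and masses are not known exactly. Their poses are not given: they have to be found in the camera images.
- scale: Low white bench scale, fixed to the worktop, black display window on a nose toward the robot. Origin: centre of its underside, on the worktop; x points away from the robot, y left along the back rail, z up. On it lies a bare steel platform, level, 110 mm deep (x -55 to +55 mm), 260 mm long, flat top 35 mm above the origin. It stays put while worked on.
- rail (a point): Point on the front face of the straight rail along the platform's back, at the platform's top: x = +44, y = 0, z = 35 mm in the scale's axes. The rail runs along y over the whole platform, is 6 mm thick and stands 9.5 mm above the platform's top.
- recess_zone (a point): Middle of the stretch that holds the platform's one round recess, at the platform's top: x = +23.5, y = +25, z = 35 mm in the scale's axes. Recess: 43 mm across, 4 mm deep, upright walls. The platform can be set lengthwise, so the recess centre lies anywhere within 25 mm of this point along y; where, is not measured. A weight touching the rail comes over it.
- load_spot (a point): Point on the platform's top at its right-hand loading end, in front of the rail: x = +23.5, y = -70, z = 35 mm in the scale's axes. The loading end is all of the platform to the right of y = -45 mm (centre of the weight). Beyond the scale, from about 0.6 m ahead of the robot, stands a fixed wire basket with bottles and cups up to 0.21 m high: move round it, or above it.
- weight_center (a point): Centre (half-way up) of the loose check weight, a plain steel disc 40 mm across, 10 mm thick, about 0.1 kg, at first flat on the worktop right of the scale; z is its axis. On the platform its centre is 40 mm above the worktop; seated in the recess 36 mm, and the disc then still stands 6 mm proud, a dead stop to fingers that push it sideways.
- timer: White digital kitchen timer on a foot, 48x82x63 mm, bystander; origin at the centre of its underside.
- herb_jar: Small herb jar with white cap, 47 mm across, 98 mm high, bystander; origin at the centre of its underside.
- shaker: White sugar shaker with a round top, 49 mm across, 88 mm high, bystander; origin at the centre of its underside.
- lids: Stack of clear dome lids, 80 mm across, 60 mm high, bystander; origin at the centre of its underside.

How it is judged:
By the outcome, as a careful person would: the job done as asked, in the order asked, and still so for the second after the job is handed in, with the robot touching nothing.
It also fails if it takes over 59 s, if anything falls off the work surface, if the arm or the gripper's body presses on something with over 40 N, if the wrist force passes 120 N, or if a joint passes its speed limit or range.

## Working session

There is one attempt and no reset: what is moved stays moved. The work goes in short steps, Python scripts to look and compute and a tool call to move; the robot and the scene stay as the last step left them, time stands still between calls to the robot, and variables do not carry over. Pictures are saved under pics/ and viewed, at most 10 in all, crops included, and the job is handed in when it is done.

Besides the shell and the picture viewer there is one more tool, called after ">>>" in YAML: its name, and indented under it one key for each argument. step_arm: Moves the arm, as the interface text tells. Its arguments: {"type":"object","properties":{"series":{"type":"array"},"squeeze":{"type":"number"}},"required":["series"]}

```bash
mkdir -p pics
cat > h.py <<'E'
from cell import manip
import numpy as np, cv2
from scipy.spatial.transform import Rotation as R
def cam(n):
    i=manip.camera_info(n); p,d=manip.camera(n)
    f=240/np.tan(np.radians(i["fovy"])/2)
    o=np.array(i["orientation"],float)
    M=R.from_euler('xyz',o).as_matrix() if o.size==3 else o.reshape(3,3)
    return p,d,f,i["cx"],i["cy"],np.array(i["eye"],float),M
def cloud(c):
    p,d,f,cx,cy,e,M=c
    v,u=np.mgrid[:480,:640]
    P=np.stack([(u-cx)/f*d,(v-cy)/f*d,d],-1)
    return P@M.T+e
def ray(c,u,v,z):
    p,d,f,cx,cy,e,M=c
    r=M@np.array([(u-cx)/f,(v-cy)/f,1]); return e+r*(z-e[2])/r[2]
E
python3 - <<'E'
from h import *
for n in("scene","top"):
    c=cam(n); cv2.imwrite(f"pics/{n}0.png",c[0]); print(manip.camera_info(n)); np.save(n+".npy",cloud(c))
print(manip.read_state())
E
```

```text
{'fovy': 56.46879262928708, 'cx': 320.6561756964687, 'cy': 239.51383693964564, 'eye': array([ -94.36224056, -630.46768127,  679.09667938]), 'orientation': array([-2.19814467,  0.00253349, -0.74008956])}
{'fovy': 57.438986375781724, 'cx': 320.62002552553275, 'cy': 239.07491495525778, 'eye': array([ 437.85197219,  -11.60254295, 1258.19709861]), 'orientation': array([-3.09467934, -0.00665938, -1.59670182])}
{'clock': 0.1, 'joints': array([ 1.03440159e+00,  3.00390816e-01,  1.52151867e+00, -7.69590214e-06,
        1.32070905e+00, -6.65855977e-02]), 'qd': array([ 7.30906214e-04, -2.09473292e-03, -3.08213062e-03,  2.46713775e-03,
        1.02708006e-03,  4.13011267e-05]), 'effort': array([ 7.98927977e-04, -5.32636714e+01, -3.53284335e+01,  7.09232013e-02,
        2.34601140e-02, -6.23738083e-05]), 'eef_pos': array([248.88216324, 490.22837203, 229.95675955]), 'eef_rot': array([-3.14056855e+00, -6.08205808e-05,  2.67178539e+00]), 'wrist_force': array([ 0.19075881,  0.48371917, -0.05853897]), 'moment': array([-0.01772294, -0.00987243,  0.04881608]), 'finger_force': 0.0, 'finger_gap': 94.16851010857317}
```

View pics/top0.png

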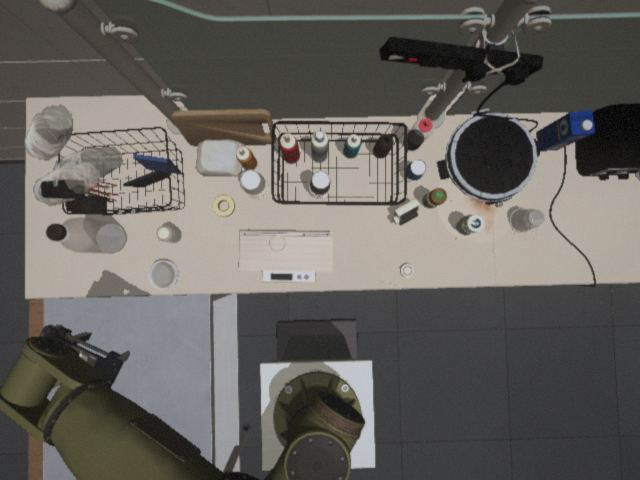

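View pics/scene0.png

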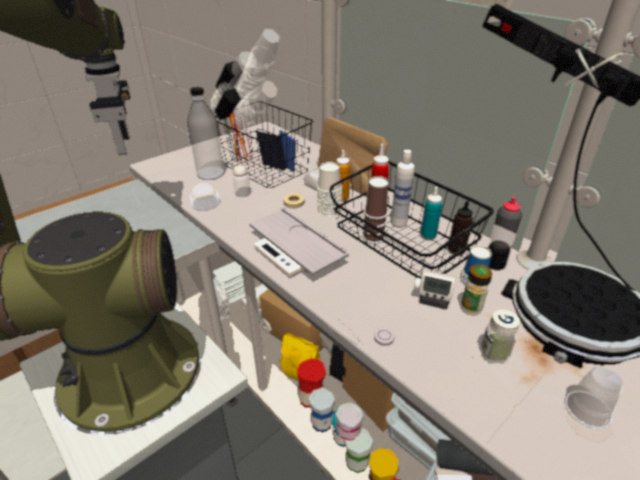

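The top view shows the platform at columns 239–333, rows 231–272, with a faint recess circle near (278,242) and the nose at row 277. The disc is near (407,270) and the timer near (405,212). The scene view puts the disc at (384,337).

Run:
```python
from h import *
c=cam("top"); W=cloud(c)
p=c[0]
a=cv2.resize(p[222:290,225:345],None,fx=6.5,fy=6.5,interpolation=cv2.INTER_CUBIC)[:300*2]
b=cv2.resize(p[255:285,392:422],None,fx=5,fy=5,interpolation=cv2.INTER_CUBIC)
a[-150:,-150:]=b
cv2.imwrite("pics/crop.png",a)
# platform by height
Z=W[...,2]
m=((Z>28)&(Z<42)).astype(np.uint8); m[:, :225]=0;m[:,345:]=0;m[:222]=0;m[290:]=0
n,l,s,ce=cv2.connectedComponentsWithStats(m); k=1+s[1:,4].argmax(); print(s[k],ce[k])
ys,xs=np.where(l==k); print("platform z",np.median(Z[l==k]),cv2.minAreaRect(np.c_[xs,ys].astype(np.float32)))
print("table z",np.median(Z[262:280,350:395]))
print("disc z",Z[264:277:2,400:415:2].round())
for u,v in((239,231),(333,231),(333,272),(239,272),(278,242)): print(u,v,ray(c,u,v,35).round(1))
print("disc",ray(c,407,270,10))
cs=cam("scene"); print("disc scene",ray(cs,384,337,10))
```

```text
[ 239  232   94   41 3449] [285.50043491 252.40417512]
platform z 35.152790166585646 ((285.5, 252.0), (40.0, 93.0), 90.0)
table z 0.15121502857869018
disc z [[-6.  1. -0.  6.  9. -5. -0. -6.]
 [-3.  7.  8. 12.  4.  8.  9. -1.]
 [-2. 11.  9. 14.  9.  9.  9. -1.]
 [ 6.  9. 12. 11. 11. 13. 10. -2.]
 [12.  7. 15. 10. 10.  8. 10.  6.]
 [ 2. 11. 10. 13. 10. 13. 10.  0.]
 [ 3.  1.  9.  9.  8.  9. -2. -1.]]
239 231 [523.5 206.2  35. ]
333 231 [516.8 -56.5  35. ]
333 272 [402.4 -53.3  35. ]
239 272 [409.2 208.2  35. ]
278 242 [489.9  98.   35. ]
disc [ 401.80811069 -265.01060418   10.        ]
disc scene [ 398.59399095 -272.24516632   10.        ]
```

View pics/crop.png

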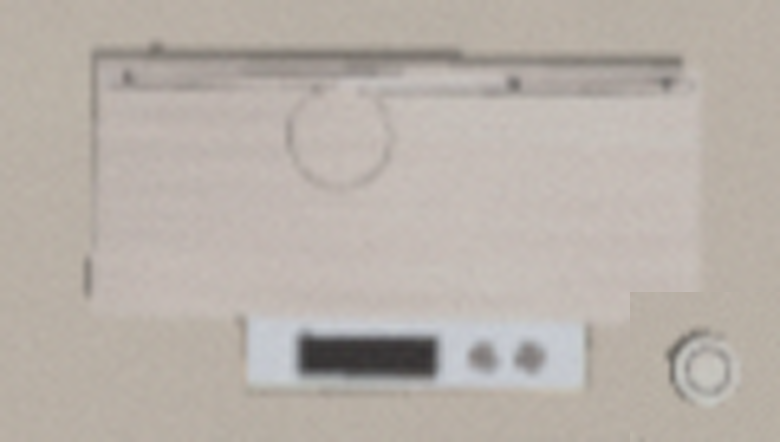

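Crop: the rail front runs from (110,88) to (690,93), the recess circle is centred at (340,136), and the disc is in the inset. Next I refine the edges and the disc, and start moving at the same time.

Run:
```python
from h import *
c=cam("top"); W=cloud(c); Z=W[...,2]; g=cv2.GaussianBlur(cv2.cvtColor(c[0],cv2.COLOR_BGR2GRAY),(3,3),0)
m=((Z>24)&(Z<60)); cols=np.arange(245,262); cols=np.r_[cols,np.arange(318,329)]
for nm,f in(("back",0),("front",1)):
    pts=[]
    for u in np.arange(245,329) if f==0 else cols:
        v=np.where(m[225:285,u])[0]+225; v=v.max()+.5 if f else v.min()-.5
        pts.append(ray(c,u,v,35 if f else 44)[:2])
    pts=np.array(pts); k=np.polyfit(pts[:,1],pts[:,0],1); print(nm,"x=%.4f*y+%.1f"%tuple(k),"rms",np.std(pts[:,0]-np.polyval(k,pts[:,1])))
L=[];Rr=[]
for v in range(236,268):
    u=np.where(m[v,225:345])[0]+225; L.append(ray(c,u.min()-.5,v,35)[:2]); Rr.append(ray(c,u.max()+.5,v,35)[:2])
print("left",np.median(L,0),"right",np.median(Rr,0))
# rail front line: dark line just at rail foot
u,v=(340.5/6.5-.5+225,136.5/6.5-.5+222); print("recess",ray(c,u,v,35))
for u0,v0 in((110,88),(690,93)): print("railfoot",ray(c,u0/6.5-.5+225,v0/6.5-.5+222,40))
for n,(u0,v0) in(("top",(407,270)),("scene",(384,337))):
    c=cam(n); r=14; q=c[0][v0-r:v0+r,u0-r:u0+r].astype(float)
    bg=np.median(q.reshape(-1,3),0); d=np.abs(q-bg).sum(2)
    W=cloud(c)[v0-r:v0+r,u0-r:u0+r]; mm=cv2.medianBlur(((W[...,2]>5)&(W[...,2]<16)).astype(np.uint8),3)
    n_,l,s,ce=cv2.connectedComponentsWithStats(mm); k=1+s[1:,4].argmax()
    print(n,s[k],ce[k]+[u0-r,v0-r],ray(c,*(ce[k]+[u0-r,v0-r]),10 if n=="top" else 9), np.median(W[l==k],0))
```

```text
back x=0.0414*y+514.1 rms 0.7573797040996737
front x=0.0401*y+405.5 rms 0.16944908987165627
left [466.23528095 208.58950248] right [459.47665698 -53.49833019]
recess [488.60209283 101.12377388  35.        ]
railfoot [511.69274851 198.78557562  40.        ]
railfoot [503.20873195 -49.37253426  40.        ]
top [  7   8  14  14 153] [406.76470588 270.67973856] [ 399.89578647 -264.2721746    10.        ] [ 399.34359849 -264.36502812   10.16216533]
scene [  4   5  20  17 268] [383.69029851 335.66791045] [ 401.48800625 -269.02796234    9.        ] [ 400.22070961 -269.90129441   10.33438246]
```

>>> step_arm:
  series: [20,-60,0,0.11,0,20,-60,0,0.11,0,20,-60,0,0.11,0,20,-60,0,0.11,0,20,-60,0,0,0,20,-60,0,0,0,20,-60,0,0,0,10,-60,0,0,0,0,-60,0,0,0,0,-60,0,0,0,0,-60,0,0,0,0,-60,0,0,0,0,-40,0,0,0]
  squeeze: 10

```text
clock: 1.98
eef_pos: [396.8, -267.1, 230.4]
eef_rot: [-3.141, 0.0, 3.11]
wrist_force: [0.0, 0.5, 0.6]
finger_gap: 94.0
finger_force: 0.0
```

>>> step_arm:
  series: [3,0,-50,0,0.2,0,0,-50,0,0.3,0,0,-50,0,0.3,0,0,-32,0,0.3,0,0,-12,0,0.3,0,0,-8,0,0.3,0,0,0,0,0.3,0,0,0,0,1,0,0,0,0,1,0,0,0,0,1,0,0,0,0,1,0,0,0,0,1]
  squeeze: 10

```text
clock: 3.48
eef_pos: [400.5, -264.9, 28.8]
eef_rot: [-3.141, 0.001, 3.112]
wrist_force: [-1.5, -0.0, 5.8]
finger_gap: 39.8
finger_force: 10.0
```

>>> step_arm:
  series: [0,0,25,0,1,0,0,40,0,1,0,0,20,0,1,10,50,0,-0.01,1,20,60,0,0,1,20,60,0,0,1,15,50,0,0,1,10,35,0,0,1,3,15,0,0,1,0,0,0,0,1,0,0,0,0,1]

```text
clock: 4.85
eef_pos: [477.6, 2.9, 113.3]
eef_rot: [-3.141, -0.0, 3.101]
wrist_force: [-0.5, -0.3, -1.4]
finger_gap: 39.4
finger_force: 10.0
```

Run:
```python
from h import *
c=cam("scene"); cv2.imwrite("pics/s1.png",cv2.resize(c[0][130:330,180:420],None,fx=3,fy=3))
s=manip.read_state(); print(s["eef_pos"],s["wrist_force"],s["finger_gap"],s["clock"],s["joints"])
```

```text
[477.67657681   2.88975382 113.40020351] [ 0.70381196 -0.89635196 -0.66849174] 39.71137883432631 4.9 [-7.05899466e-02  2.79525669e-01  1.84441015e+00 -1.25704909e-04
  1.01779843e+00 -1.60025462e+00]
```

View pics/s1.png

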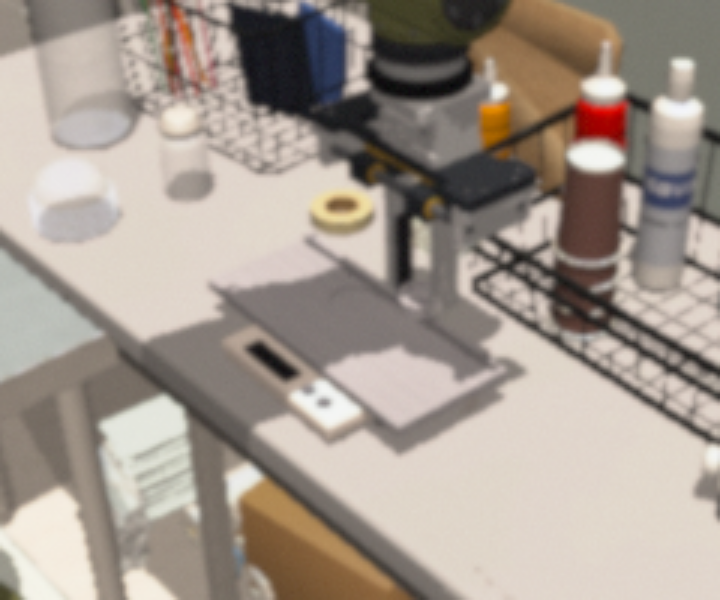

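The disc is held between the fingers at about (430,295) in the crop, over the right half of the platform. I'll lower it now.

>>> step_arm:
  series: [0,0,-25,0,1,0,0,-15,0,1,0,0,-6,0,1,0,0,0,0,1,0,0,-1,0,1,0,0,-1,0,1,0,0,0,0,1]

```text
clock: 5.78
eef_pos: [478.0, 3.9, 65.6]
eef_rot: [-3.142, 0.0, 3.102]
wrist_force: [-0.2, -0.4, -1.7]
finger_gap: 39.2
finger_force: 10.0
```

>>> step_arm:
  series: [0,0,-0.5,0,1,0,0,-0.5,0,1,0,0,0,0,1]

```text
clock: 6.15
eef_pos: [477.8, 3.9, 64.4]
eef_rot: [3.142, -0.0, 3.102]
wrist_force: [0.7, -0.5, -1.4]
finger_gap: 39.3
finger_force: 10.0
```

>>> step_arm:
  series: [0,0,-0.4,0,1,0,0,0,0,1]

```text
clock: 6.4
eef_pos: [477.9, 3.9, 64.0]
eef_rot: [-3.142, -0.0, 3.102]
wrist_force: [0.4, 0.7, -2.1]
finger_gap: 39.3
finger_force: 10.0
```

>>> step_arm:
  series: [0,0,-0.4,0,1,0,0,0,0,1]

```text
clock: 6.65
eef_pos: [477.9, 3.9, 63.9]
eef_rot: [-3.142, 0.0, 3.102]
wrist_force: [-2.6, 0.8, 4.7]
finger_gap: 39.5
finger_force: 10.0
```

>>> step_arm:
  series: [0,0,0,0,1,1,0,0,0,1,1,0,0,0,1,1,0,0,0,1,0,0,0,0,1]
  squeeze: 4

```text
clock: 7.28
eef_pos: [480.8, 4.0, 63.6]
eef_rot: [-3.142, -0.0, 3.102]
wrist_force: [-3.0, -0.3, 4.5]
finger_gap: 39.5
finger_force: 4.0
```

>>> step_arm:
  series: [1,0,0,0,1,1,0,0,0,1,0,0,0,0,1]

```text
clock: 7.65
eef_pos: [483.0, 4.0, 63.6]
eef_rot: [-3.142, 0.0, 3.102]
wrist_force: [-2.7, 0.5, 4.1]
finger_gap: 39.9
finger_force: 4.0
```

>>> step_arm:
  series: [1,0,0,0,1,1,0,0,0,1,0,0,0,0,1]

```text
clock: 8.02
eef_pos: [484.9, 3.9, 63.6]
eef_rot: [-3.142, 0.0, 3.102]
wrist_force: [-2.2, 0.4, 3.7]
finger_gap: 39.6
finger_force: 4.0
```

>>> step_arm:
  series: [1,0,0,0,1,1,0,0,0,1,0,0,0,0,1]

```text
clock: 8.4
eef_pos: [486.4, 3.9, 63.3]
eef_rot: [-3.142, -0.001, 3.102]
wrist_force: [-4.8, -1.4, 1.7]
finger_gap: 39.9
finger_force: 4.0
```

>>> step_arm:
  series: [1,0,0,0,1,1,0,0,0,1,0,0,0,0,1]

```text
clock: 8.78
eef_pos: [488.2, 3.8, 63.1]
eef_rot: [-3.141, -0.002, 3.102]
wrist_force: [-5.4, 0.2, 0.3]
finger_gap: 39.6
finger_force: 4.0
```

Run:
```python
from h import *
c=cam("scene"); cv2.imwrite("pics/s2.png",cv2.resize(c[0][200:270,250:350],None,fx=7,fy=7,interpolation=cv2.INTER_CUBIC))
```

```text
(no output)
```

View pics/s2.png

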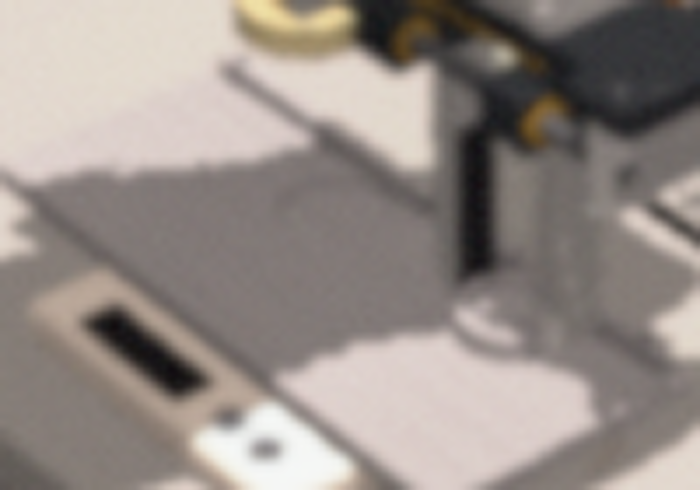

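The disc is flat on the platform against the rail at about (490,315) in the crop, with the recess still to its left at (320,195). I'll open to a loose cage and lift the tips slightly.

>>> step_arm:
  series: [0,0,0,0,0.53,0,0,0,0,0.53,0,0,0,0,0.53,0,0,0,0,0.53]

```text
clock: 9.32
eef_pos: [489.0, 3.9, 63.7]
eef_rot: [3.142, 0.0, 3.102]
wrist_force: [-0.1, -0.1, 1.1]
finger_gap: 44.0
finger_force: 0.0
```

>>> step_arm:
  series: [0,0,1,0,0.53,0,0,0.6,0,0.53,0,1,0,0,0.53,0,1,0,0,0.53,0,1,0,0,0.53,0,1,0,0,0.53,0.1,2,0,0,0.53,0,0,0,0,0.53]

```text
clock: 10.32
eef_pos: [489.0, 10.1, 65.2]
eef_rot: [3.141, 0.0, 3.102]
wrist_force: [0.3, -0.0, 0.3]
finger_gap: 44.6
finger_force: 0.0
```

>>> step_arm:
  series: [0.15,3,0,0,0.53,0.15,4,0,0,0.53,0.15,4,0,0,0.53,0.15,4,0,0,0.53,0.15,4,0,0,0.53,0.15,4,0,0,0.53,0.15,4,0,0,0.53,0.15,4,0,0,0.53,0,0,0,0,0.53]

```text
clock: 11.45
eef_pos: [490.2, 41.2, 65.3]
eef_rot: [3.142, 0.0, 3.102]
wrist_force: [-0.0, -1.3, 0.6]
finger_gap: 44.6
finger_force: 0.0
```

Run:
```python
from h import *
c=cam("scene"); cv2.imwrite("pics/s3.png",cv2.resize(c[0][190:270,240:350],None,fx=7,fy=7,interpolation=cv2.INTER_CUBIC))
```

```text
(no output)
```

View pics/s3.png

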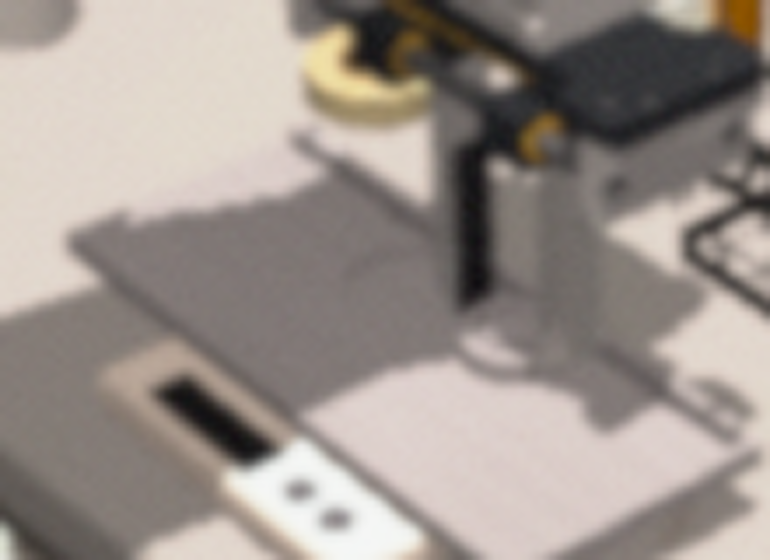

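The disc, at about (495,345) in the crop, is sliding flat along the rail toward the recess at (395,265).

>>> step_arm:
  series: [0.15,4,0,0,0.53,0.15,4,0,0,0.53,0.15,4,0,0,0.53,0.15,4,0,0,0.53,0.15,4,0,0,0.53,0.15,4,0,0,0.53,0.15,4,0,0,0.53,0.15,4,0,0,0.53,0.15,4,0,0,0.53,0.15,4,0,0,0.53,0.1,3,0,0,0.53,0,0,0,0,0.53]

```text
clock: 13.0
eef_pos: [491.8, 84.2, 65.3]
eef_rot: [3.141, 0.0, 3.102]
wrist_force: [0.3, -0.3, 0.1]
finger_gap: 43.9
finger_force: 0.0
```

>>> step_arm:
  series: [0.1,2,0,0,0.53,0.05,1,0,0,0.53,0.05,1,0,0,0.53,0.05,1,0,0,0.53,0,0,0,0,0.53]

```text
clock: 13.62
eef_pos: [492.0, 89.0, 65.3]
eef_rot: [3.142, 0.0, 3.102]
wrist_force: [0.2, -0.8, -0.4]
finger_gap: 44.1
finger_force: 0.2
```

>>> step_arm:
  series: [0.05,1,0,0,0.53,0.05,1,0,0,0.53,0,0,0,0,0.53]

```text
clock: 14.0
eef_pos: [492.1, 91.0, 65.3]
eef_rot: [3.142, 0.0, 3.102]
wrist_force: [-0.1, -0.8, -0.1]
finger_gap: 44.1
finger_force: 0.3
```

>>> step_arm:
  series: [0.05,1,0,0,0.53,0.05,1,0,0,0.53,0,0,0,0,0.53]

```text
clock: 14.38
eef_pos: [492.2, 93.0, 65.3]
eef_rot: [3.142, 0.0, 3.102]
wrist_force: [-1.2, -0.8, 1.0]
finger_gap: 44.1
finger_force: 0.4
```

>>> step_arm:
  series: [0.05,1,0,0,0.53,0.05,1,0,0,0.53,0,0,0,0,0.53]

```text
clock: 14.75
eef_pos: [492.3, 95.0, 65.2]
eef_rot: [3.141, -0.0, 3.102]
wrist_force: [0.2, 1.3, 0.3]
finger_gap: 43.9
finger_force: 0.0
```

>>> step_arm:
  series: [0.05,1,0,0,0.53,0.05,1,0,0,0.53,0,0,0,0,0.53]

```text
clock: 15.12
eef_pos: [492.4, 97.0, 65.2]
eef_rot: [3.142, -0.0, 3.102]
wrist_force: [1.2, -0.4, -0.2]
finger_gap: 44.2
finger_force: 0.1
```

>>> step_arm:
  series: [0.05,1,0,0,0.53,0,0,0,0,0.53]

```text
clock: 15.38
eef_pos: [492.5, 98.0, 65.2]
eef_rot: [-3.142, -0.0, 3.102]
wrist_force: [-0.1, -0.1, -1.2]
finger_gap: 44.5
finger_force: 0.1
```

>>> step_arm:
  series: [0.05,1,0,0,0.53,0,0,0,0,0.53]

```text
clock: 15.62
eef_pos: [492.5, 99.0, 65.2]
eef_rot: [-3.142, 0.0, 3.102]
wrist_force: [0.1, -1.3, -0.4]
finger_gap: 44.1
finger_force: 0.1
```

>>> step_arm:
  series: [0.05,1,0,0,0.53,0,0,0,0,0.53]

```text
clock: 15.88
eef_pos: [492.6, 100.0, 65.2]
eef_rot: [-3.142, -0.0, 3.102]
wrist_force: [-0.0, 0.2, -0.3]
finger_gap: 44.3
finger_force: 0.1
```

>>> step_arm:
  series: [0.05,1,0,0,0.53,0,0,0,0,0.53]

```text
clock: 16.12
eef_pos: [492.6, 101.0, 65.2]
eef_rot: [3.142, -0.0, 3.102]
wrist_force: [1.4, -0.5, -0.2]
finger_gap: 43.9
finger_force: 0.1
```

>>> step_arm:
  series: [0.05,1,0,0,0.53,0,0,0,0,0.53]

```text
clock: 16.38
eef_pos: [492.7, 102.0, 65.3]
eef_rot: [-3.142, 0.0, 3.102]
wrist_force: [-0.9, 0.0, 0.9]
finger_gap: 44.1
finger_force: 0.2
```

Run:
```python
from h import *
c=cam("scene"); cv2.imwrite("pics/s4.png",cv2.resize(c[0][190:270,240:350],None,fx=7,fy=7,interpolation=cv2.INTER_CUBIC))
```

```text
(no output)
```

View pics/s4.png

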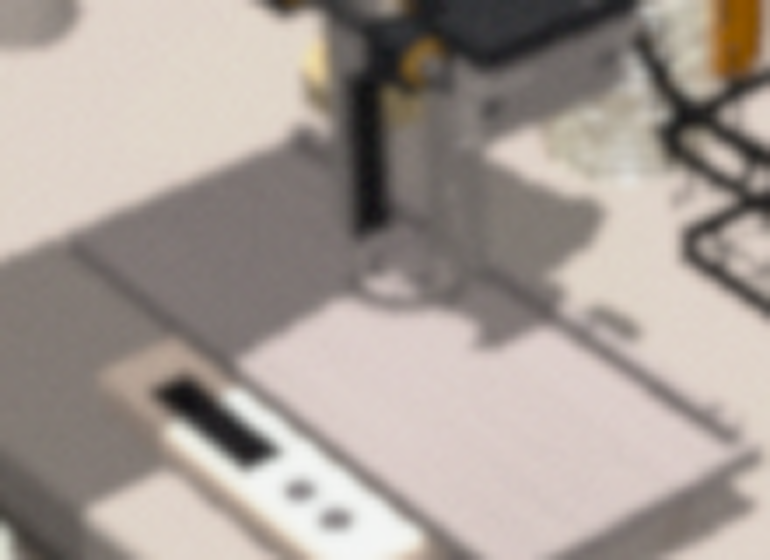

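The disc, at about (400,270) in the crop, is now at the recess. I'll keep going in small steps.

>>> step_arm:
  series: [0.05,0.8,0,0,0.53,0,0,0,0,0.53]

```text
clock: 16.68
eef_pos: [492.7, 102.8, 65.3]
eef_rot: [-3.142, 0.0, 3.102]
wrist_force: [-0.7, -0.9, -0.1]
finger_gap: 44.2
finger_force: 0.3
```

>>> step_arm:
  series: [0.05,0.8,0,0,0.53,0,0,0,0,0.53]

```text
clock: 16.92
eef_pos: [492.8, 103.6, 65.3]
eef_rot: [3.142, 0.0, 3.102]
wrist_force: [0.3, -0.8, 0.2]
finger_gap: 44.0
finger_force: 0.3
```

>>> step_arm:
  series: [0.05,0.8,0,0,0.53,0,0,0,0,0.53]

```text
clock: 17.18
eef_pos: [492.8, 104.1, 65.2]
eef_rot: [-3.141, -0.0, 3.102]
wrist_force: [0.4, -4.3, 0.3]
finger_gap: 44.2
finger_force: 2.1
```

>>> step_arm:
  series: [0.05,0.8,0,0,0.53,0,0,0,0,0.53]

```text
clock: 17.42
eef_pos: [492.8, 104.6, 65.2]
eef_rot: [-3.141, -0.0, 3.102]
wrist_force: [-0.6, -7.1, -0.0]
finger_gap: 44.3
finger_force: 4.0
```

That is a dead stop at y≈104, as expected for a seated disc. I'll back off, open and lift.

>>> step_arm:
  series: [0,-1.8,0,0,0.53,0,-1,0,0,0.53,0,0,0,0,0.45,0,0,0,0,0.45,0,0,0,0,0.45,0,0,5,0,0.45,0,0,15,0,0.45,0,0,40,0,0.45,0,0,50,0,0.45,-40,0,50,0,0.45,-40,50,0,0,0.45,-40,60,0,0,0.45,-20,60,0,0,0.45,0,60,0,0,0.45,0,0,0,0,0.45]

```text
clock: 19.3
eef_pos: [359.5, 325.1, 224.7]
eef_rot: [3.141, 0.0, 3.106]
wrist_force: [0.7, -0.8, 0.5]
finger_gap: 51.9
finger_force: 0.0
```

Run:
```python
from h import *
c=cam("scene"); a=cv2.resize(c[0][190:270,240:350],None,fx=5,fy=5,interpolation=cv2.INTER_CUBIC)
t=cam("top"); b=cv2.resize(t[0][222:290,235:345],None,fx=5,fy=5,interpolation=cv2.INTER_CUBIC)[:200]
cv2.imwrite("pics/s5.png",np.vstack([a,b]))
Z=np.mean([cloud(cam("top"))[...,2] for _ in range(8)],0)
print("disc",np.median(Z[239:246,273:281]),"plat",np.median(Z[250:264,260:320]))
Zs=[cloud(cam("scene")) for _ in range(8)]; W=np.mean(Zs,0)
d=(abs(W[...,0]-488)<13)&(abs(W[...,1]-101)<13); print("scene disc z pct",np.percentile(W[d][:,2],[10,50,90]))
d=(abs(W[...,0]-440)<13)&(abs(W[...,1]-60)<30); print("scene plat",np.median(W[d][:,2]))
print(manip.read_state()["eef_pos"],manip.read_state()["wrist_force"])
```

```text
disc 41.818749874834424 plat 35.26482656974716
scene disc z pct [-511.86098755   41.02912549   42.21291173]
scene plat 34.851704196447955
[360.31995515 322.45698082 224.01588466] [-0.19955369 -0.04199564  0.53127816]
```

View pics/s5.png

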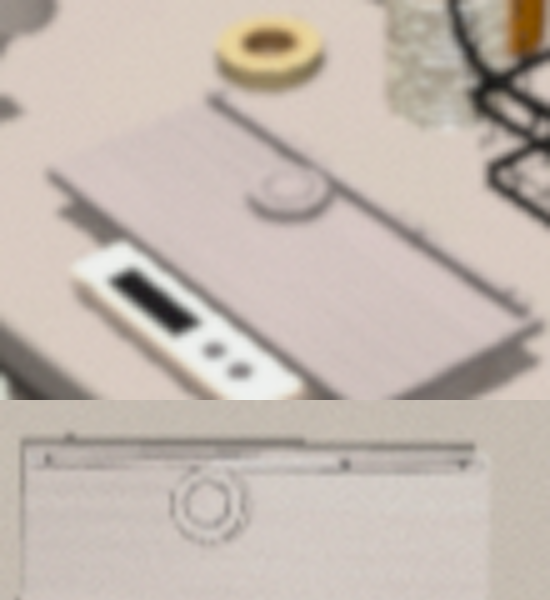

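The disc sits flat and concentric in the recess, at (290,190) in the upper half and (208,505) in the lower half. Its top measures about 41–42 mm, against 41 expected when seated and 45 when not. The gripper is clear, so I'm handing in.

```bash
python3 -c "
from cell import manip
print(manip.sign_off())"
```

```text
the job is handed in; nothing more can be done
None
```

The check weight is seated flat in the scale's recess after sliding left along the rail; it was released, the arm is clear, and the job was handed in at about 20 s with the highest wrist force I read around 7 N.

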